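# Prop a tippy glass-panel frame on its kickstand and hold it upright

### The job

The hub bolts of the little stained-glass easel are loose, so its frame has flopped over backwards. Lay the dark wooden packing block flat and lengthwise, centred, on the easel's narrow raised foot rail, then flip the yellow kickstand all the way down over its centre, and last take the frame by its top bar, bring it upright so that the kickstand's rubber foot bears on the block, and finish still holding it there by the bar so that it cannot tip back while I tighten the hub. Leave everything else on the bench alone.

Things in the scene. Friction and masses are not known exactly. Their poses are not given: they have to be found in the camera images.
- easel: Wooden easel base, fixed to the bench, placed and turned differently each time. Origin at bench level below the hub axis, mid-width; z up, y along the hub axis, -x its front (toward the robot). Plate 14 mm thick, x -40..90, y +-85 mm; a tongue 56 mm wide (y), 14 mm thick, runs on to x = -146 mm with the foot rail on it. Rest posts at x 52, y +-63 mm, 85 mm high.
- rail_top (a point): Middle of the top of the narrow foot rail, a pale wooden bar 84 mm long (easel x) and 28 mm wide (easel y), its top 40 mm above the bench and 26 mm above the tongue; at (-85, 0, 40) mm in the easel's frame, with the easel's axes.
- block: Loose dark reddish-brown packing block, 50 (its x) x 80 (its y) x 22 mm, about 55 g, flat on the bench to the left of the foot rail. Origin at the centre of its underside. It goes flat on the rail with its 80 mm length along the rail, either way round; 11 mm of its width overhangs on each side.
- frame (a joint): Tip angle of the frame (rad): 0 upright, positive leaning back (top toward easel +x); starts on its stop, about 0.55. Wooden frame 140 mm wide with green and amber panes, 0.9 kg, heavy at its back: it falls back when let go. Hub axis: easel y, 35 mm above the bench. With leg down and block on the rail the sprung foot (0.7 N/mm) meets the block at 0.06 and is squeezed 5 mm at 0.
- bar: Round steel top bar of the frame, 14 mm thick, free to roll about its own axis, along easel y, clear for 112 mm between the stiles, 36 mm of free air below it. Origin at its middle, in the frame's middle plane, 165 mm from the hub axis (200 mm above the bench when upright, about 176 mm when leaning back).
- leg_pivot (a point): Pivot of the yellow kickstand on the front of the frame, moving with it: 110 mm up the frame from the hub axis, 22 mm in front of the frame's middle plane, 11 mm to easel +y. The kickstand turns about the frame's normal.
- leg (a joint): Kickstand angle (rad): 0 folded (pointing to easel +y and 15 degrees up along the frame), 1.97 fully down at its stop (8 degrees past straight down along the frame). An over-centre spring drives it to either end and turns over at about 0.9. Push its outer end down and round toward easel -y with 1 to 2 N until it snaps.
- foot: Black rubber ball foot, 18 mm across, at the kickstand's outer end. Origin at the ball's centre: 80 mm from the pivot measured along the frame's plane, and 63 mm further out in front of the frame than the pivot. A straight yellow rod, 10 mm thick, joins pivot and foot.
- pin_jar: Bystander: jar with a dark lid, 44 mm across, 105 mm tall; origin at its underside.
- solder_spool_3: Bystander: grey-flanged solder spool, 51 x 61 x 38 mm; origin at its underside.
- tape_measure: Bystander: yellow and black tape measure, 36 x 77 x 62 mm; origin at its underside.
- flux_bottle: Bystander: small brown dropper bottle, 33 mm across, 102 mm tall; origin at its underside.

How it is judged:
By the outcome, as a careful person would: the job done as asked, in the order asked, and still so for the second after the job is handed in, while the arm keeps its last pose, push and grip.
It also fails if it takes over 64 s, if anything falls off the work surface, if the arm or the gripper's body presses on something with over 40 N, if the wrist force passes 120 N, or if a joint passes its speed limit or range.

### The arm

A 6-joint arm with a two-finger parallel gripper is mounted at the origin on a cart in front of the work surface, level with it; the furniture and walls round the work are solid. World frame = base frame: x ahead of the robot, y to its left, z up, the work surface at z = 0. Lengths are in m, angles in rad, forces in N, time in s.
With the tool pointing down it reaches from about 0.225 to 0.875 m from the base axis. Payload 3.4 kg.
Tool frame: the origin (TCP) lies on the centre line of the jaws, within the pads' length; the fingertips stand 19 mm ahead of it and the grasp point (between the pads) is the TCP; z points along the fingers, y is the direction in which the jaws open and shut (so a half turn about z gives the same grasp; the last joint's range is limited). The gripper opens to 85 mm and grips with 20 to 120 N. Pads are 22 mm wide; open, the fingers measure 114 mm over their backs; the gripper's body (76 mm by 85 mm) begins 54 mm behind the grasp point. The pads swing forward as they close: fully open they stand 13 mm farther back than shut.
Start: joints at [1.135, 0.276, 1.505, -0, 1.361, -0.121], TCP at [0.178, 0.547, 0.25] pointing down, gripper open.
Joint ranges: [-2.89, 2.89], [-0.75, 2.08], [0.22, 2.7], [-1.18, 4.32], [0.11, 2.71], [-2.7, 2.7]. Speed limits (rad/s): [2.57, 2.57, 3.14, 3.14, 3.14, 3.14].

### API

Orientations are given as a unit quaternion [w, x, y, z].
In Python, from rig import monitor, eyes, manip, models gives the robot as it stands.
- The arm moves only by the tool send_rows, never from a script. Its argument "deltas" is a list of rows, each an object with "dp": the shift along the world's x, y, z each as a share of 0.12 m, from -1 to 1, a list of three; "rotation": the turn, a rotation vector about the world's x, y, z each as a share of 0.5 rad, from -1 to 1, a list of three. In form: [{"dp": [dx, dy, dz], "rotation": [rx, ry, rz]}, ...]. A call has 1 to 12 rows; each row is the pose to reach, as a shift and turn from the pose commanded when the call began; what a row does not reach only later rows make up. A row lasts 1/12 s, in which the tool goes at most 41.7 mm and 7.16 degrees, less where a joint would pass 70% of its speed; a pose out of reach is approached as far as the arm can. A call with a number of a shift or a turn outside -1 to 1 is refused whole. A call with a gripper value outside its range is refused whole. "fingers" is the closure, from -1 (fully open) to 1 (shut), set as the call begins (left out, the last holds). The fingers move at their own pace and stop on an object; "grip_force" is the grip in N (left out, the last holds). Time passes only in rows, so rows that repeat a pose let the fingers close. It gives the time, the measured TCP pose, the force and the opening at its end, in the units of the state.
- monitor.get_state(): the state, without advancing time (a new reading comes with each control period).
- eyes.get_image(name): name is "scene" or "top" or "wrist"; returns a dict with "color" (384x512x3 uint8, red, green, blue), "depth" (384x512 float32, m along the optical axis (not along the pixel's ray), 0 where there is no reading), "mtx" (3x3 intrinsics, pixels), "k1" (the pictures are not rectified: a ray, as slopes to the right and down, at radius r is drawn at 1 + k1 r^2 times it, then the intrinsics apply), "rvec" (rotation vector, rad) and "tvec" (3), from world to camera coordinates, as OpenCV has them. Camera axes: x right, y down, z forward; pixel columns grow to the right and rows downward; lengths in m; the calibration is good to about 2 mm. A picture is of the moment at which its call begins.
- manip.sign_off(): hands the job in, once; it reports no verdict.
Trained networks look in a picture, given as the dict that the camera call returned (one of the last four; its "shot" number tells which), for a name from the list of things; names that differ only in an ending like _2 or _b are one class to them, and where a whole thing is asked for, a point or a joint stands for the part that bears it (a point fixed in the world has none). Each returns a list of dicts, best first, with "score" (0 to 1); they miss things now and then, are a little off and sometimes report something else, mostly with a low value. They report only what shows in the picture. A call takes as long as a camera call.
- models.find_in(name, picture): "box" ([left, top, right, bottom] in pixels, round what is visible of it).
The state is a dict: "clock": time; "qpos": joint angles; "qd": joint speeds; "effort": joint torques, N m; "position": TCP position; "ee_rot": TCP orientation; "contact_force": force on the tool from outside, world axes, zero at the start; "moment": the same for the moment, N m; "width": finger opening in m.
Only numpy, scipy, OpenCV 4.12 (cv2) and the standard library are available. Lean on these libraries where they do the work, as an engineer would, in place of code of your own. Each camera call takes 0.05 s, during which the arm holds its last target.

## Working session

There is one attempt and no reset: what is moved stays moved. The work goes in short steps, Python scripts to look and compute and a tool call to move; the robot and the scene stay as the last step left them, time stands still between calls to the robot, and variables do not carry over. Pictures are saved under pics/ and viewed, and the job is handed in when it is done.

Besides the shell and the picture viewer there is one more tool, called after "Call:" by a JSON object that holds its "name" and its "arguments", one argument or row to a line. send_rows: Moves the arm, as the interface text tells. Its arguments: {"type":"object","properties":{"deltas":{"type":"array","items":{"type":"object","properties":{"dp":{"type":"array","items":{"type":"number"}},"rotation":{"type":"array","items":{"type":"number"}}}}},"fingers":{"type":"number"},"grip_force":{"type":"number"}},"required":["deltas"]}

```bash
mkdir -p pics; ls
cat > h.py <<'E'
import numpy as np, cv2
from scipy.spatial.transform import Rotation as R
from rig import monitor, eyes, manip, models
def cam(p):
    Rm=cv2.Rodrigues(np.array(p['rvec'],float))[0]; return Rm,np.array(p['tvec'],float).ravel(),np.array(p['mtx'],float),float(p['k1'])
def cloud(p):
    Rm,t,K,k1=cam(p); H,W=p['depth'].shape
    u,v=np.meshgrid(np.arange(W),np.arange(H))
    pts=np.stack([u,v],-1).reshape(-1,1,2).astype(np.float64)
    n=cv2.undistortPoints(pts,K,np.array([k1,0,0,0,0.])).reshape(H,W,2)
    d=p['depth'].astype(float)
    c=np.dstack([n[...,0]*d,n[...,1]*d,d])
    w=(c-t)@Rm
    w[d<=0]=np.nan
    return w
def proj(p,X):
    Rm,t,K,k1=cam(p)
    return cv2.projectPoints(np.atleast_2d(np.array(X,float)),np.array(p['rvec'],float),t,K,np.array([k1,0,0,0,0.]))[0].reshape(-1,2)
def save(p,name,scale=1.5,crop=None):
    im=p['color'][...,::-1]
    if crop: im=im[crop[1]:crop[3],crop[0]:crop[2]]
    cv2.imwrite('pics/'+name,cv2.resize(im,None,fx=scale,fy=scale,interpolation=cv2.INTER_CUBIC))
E
python3 - <<'E'
from h import *
print(monitor.get_state())
for n in ['scene','top','wrist']:
    p=eyes.get_image(n); save(p,n+'0.png'); np.savez('/tmp/%s0.npz'%n,**{k:np.array(v) for k,v in p.items()})
    print(n,p['mtx'],p['k1'],p['rvec'],p['tvec'])
    for o in ['easel','block','frame','bar','leg','foot','rail_top','pin_jar','solder_spool_3','tape_measure','flux_bottle']:
        try:
            print(o,[(np.round(r['box']).tolist(),round(r['score'],2)) for r in models.find_in(o,p)][:2])
        except Exception as e: print(o,e)
E
```

```text
pics
{'clock': 0.0, 'qpos': array([ 1.13502990e+00,  2.76580809e-01,  1.50613725e+00,  2.82321744e-05,
        1.36069665e+00, -1.21005782e-01]), 'qd': array([-1.88361788e-03,  1.19178511e-03,  1.34586462e-05,  1.07985395e-03,
        5.37022323e-06, -5.22096395e-04]), 'effort': array([-1.56636968e-03, -4.16774404e+01, -2.45806199e+01, -1.21121734e-04,
        1.10241323e-02, -4.10829685e-06]), 'position': array([0.17780211, 0.54629841, 0.24944613]), 'ee_rot': array([-2.63624657e-04,  1.56734300e-01,  9.87640384e-01, -8.72155998e-04]), 'contact_force': array([0.4862021 , 0.1148891 , 0.36596706]), 'moment': array([ 0.03467518, -0.06245001, -0.01005435]), 'width': 0.08536743880931448}
scene [[380.0949861    0.         255.9261393 ]
 [  0.         380.0949861  189.62479874]
 [  0.           0.           1.        ]] -0.011698557180899223 [ 0.70975204 -2.30583405  1.45522043] [0.48027069 0.26161036 0.93185899]
easel [([232.0, 173.0, 243.0, 236.0], 0.63)]
block [([315.0, 169.0, 333.0, 194.0], 0.34), ([138.0, 249.0, 166.0, 280.0], 0.25)]
frame [([231.0, 175.0, 244.0, 236.0], 0.18)]
bar []

[... 626 characters left out ...]
.0, 226.0, 190.0], 0.43)]
rail_top [([218.0, 158.0, 289.0, 259.0], 0.66)]
pin_jar [([360.0, 208.0, 383.0, 228.0], 0.64)]
solder_spool_3 [([354.0, 189.0, 369.0, 204.0], 0.5)]
tape_measure [([126.0, 150.0, 152.0, 170.0], 0.93), ([362.0, 210.0, 382.0, 229.0], 0.45)]
flux_bottle [([157.0, 130.0, 172.0, 146.0], 0.48)]
wrist [[330.60377065   0.         254.81944043]
 [  0.         330.60377065 194.75036656]
 [  0.           0.           1.        ]] -0.017766499577472235 [-2.35537143 -1.70774007 -0.23635966] [-0.573198   -0.03403318  0.38004558]
easel []
block [([46.0, 376.0, 71.0, 380.0], 0.59)]
frame []
bar []
leg []
foot []
rail_top []
pin_jar []
solder_spool_3 []
tape_measure []
flux_bottle []
```

View pics/top0.png

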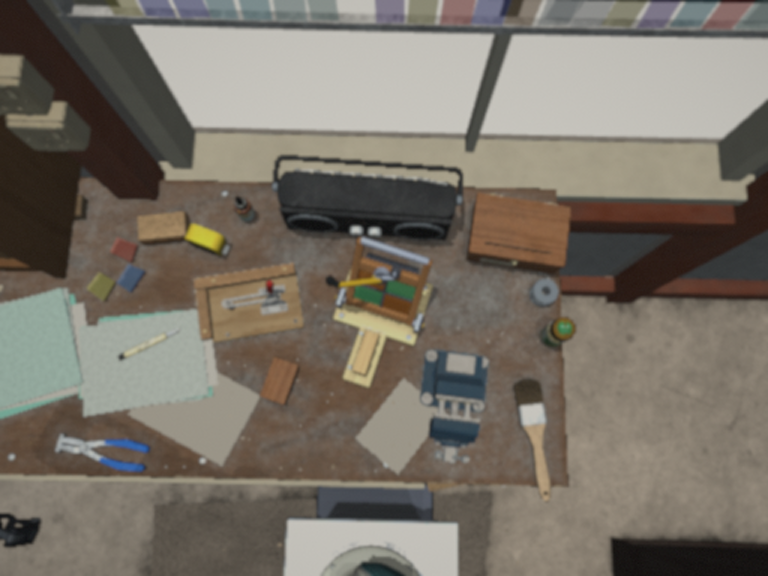

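View pics/scene0.png

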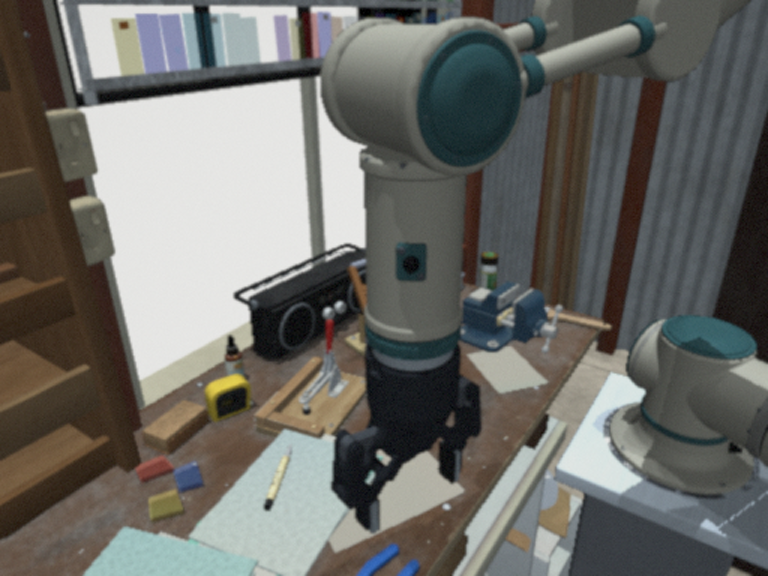

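Run:
```python
from h import *
for n in ['top','scene','wrist']:
    p=np.load(f'/tmp/{n}0.npz'); p={k:p[k] for k in p.files}
    Rm,t,K,k=cam(p); print(n,'campos',-Rm.T@t,'fwd',Rm[2])
    print(proj(p,[[0,0,0],[0.178,.547,.25],[.5,0,0]]))
p=np.load('/tmp/top0.npz'); p={k:p[k] for k in p.files}
w=cloud(p)
for (u,v) in [(285,345),(365,352),(370,367),(350,370),(383,335),(395,252),(360,242),(430,265),(332,281),(380,280),(365,205),(520,225),(555,325),(250,300),(208,238)]:
    print((u,v),np.round(w[int(v/1.5),int(u/1.5)],3))
save(p,'topz.png',5,(200,140,320,270))
```

```text
top campos [ 0.29801138 -0.00954253  1.30895914] fwd [ 0.22571676  0.00138037 -0.97419199]
[[246.48729852 404.98634165]
 [  4.33949307 341.97726741]
 [251.04993084 222.66976691]]
scene campos [-0.02110635  0.87106724  0.63895029] fwd [ 0.51406605 -0.74316881 -0.42829453]
[[451.03388751 295.90279912]
 [272.3824791  330.04895766]
 [277.69592112 235.35058516]]
wrist campos [0.11118123 0.56677257 0.37490857] fwd [ 0.25828137 -0.08463047 -0.96235566]
[[-223.58573673  166.3454386 ]
 [ 259.56498379  273.28006457]
 [  -9.83960706  462.93108917]]
(285, 345) [0.474 0.181 0.001]
(365, 352) [0.461 0.022 0.036]
(370, 367) [0.434 0.013 0.015]
(350, 370) [0.427 0.051 0.018]
(383, 335) [ 0.498 -0.012  0.012]
(395, 252) [ 0.62  -0.029  0.18 ]
(360, 242) [0.637 0.032 0.181]
(430, 265) [ 0.6   -0.091  0.177]
(332, 281) [0.561 0.079 0.196]
(380, 280) [ 0.578 -0.004  0.146]
(365, 205) [0.725 0.028 0.131]
(520, 225) [ 0.711 -0.274  0.072]
(555, 325) [ 0.51  -0.329  0.105]
(250, 300) [0.56  0.255 0.017]
(208, 238) [0.674 0.336 0.064]
```

View pics/topz.png

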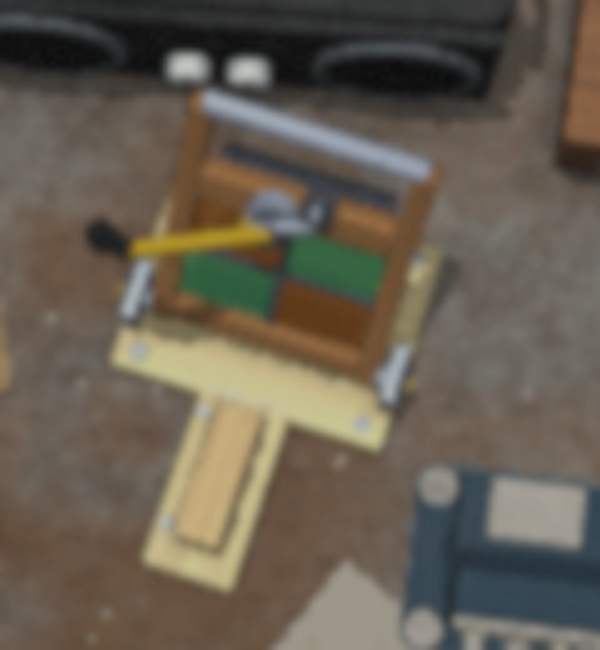

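View pics/wrist0.png

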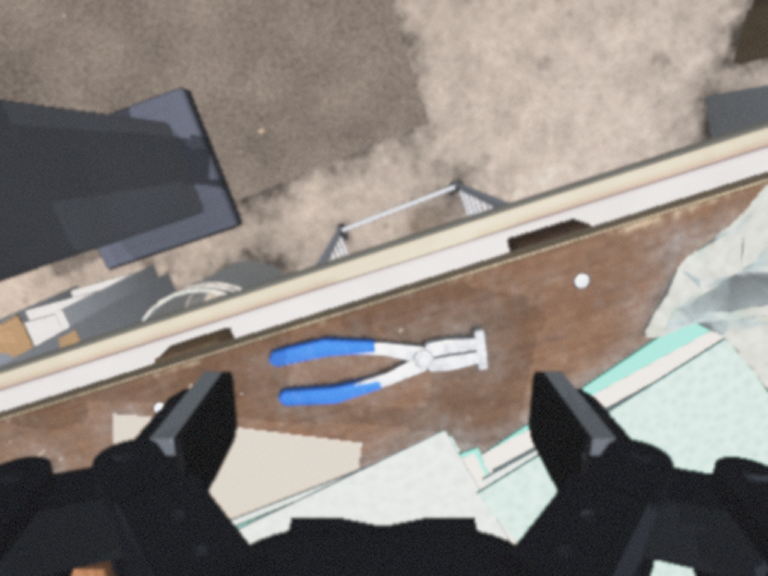

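Run:
```python
from h import *
p=np.load('/tmp/top0.npz'); p={k:p[k] for k in p.files}
save(p,'topb.png',10,(160,225,215,280))
from scipy.optimize import least_squares
Z=np.array([[143,562],[233,591],[111,363],[382,450],[178,540],[215,550]],float)
px=(Z+.5)/5-.5+[200,140]
M=np.array([[-146,28,14],[-146,-28,14],[-40,85,14],[-40,-85,14],[-127,14,40],[-127,-14,40]])/1e3
def T(q): 
    c,s=np.cos(q[2]),np.sin(q[2]); return np.c_[M[:,0]*c-M[:,1]*s+q[0],M[:,0]*s+M[:,1]*c+q[1],M[:,2]]
f=lambda q:(proj(p,T(q))-px).ravel()
r=least_squares(f,[.53,0,-.2]); print(r.x,r.fun.reshape(-1,2).round(2))
# depth offset check: bench z near
w=cloud(p); print(np.nanmedian(w[255:275,205:225],axis=(0,1)))
```

```text
[ 0.54110353 -0.00436081 -0.29282385] [[-0.1   0.24]
 [ 0.15  0.48]
 [-0.31 -0.05]
 [ 0.01  0.24]
 [-0.82 -0.98]
 [ 1.06  0.08]]
[ 0.3749334   0.10442726 -0.00042705]
```

View pics/topb.png

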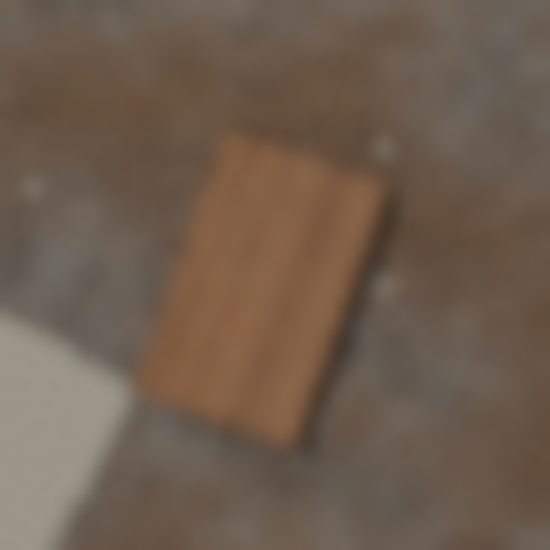

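```bash
cat >> h.py <<'E'
def fit(p,M,px,q0):
    from scipy.optimize import least_squares
    M=np.array(M,float); 
    def T(q):
        c,s=np.cos(q[2]),np.sin(q[2]); return np.c_[M[:,0]*c-M[:,1]*s+q[0],M[:,0]*s+M[:,1]*c+q[1],M[:,2]]
    r=least_squares(lambda q:(proj(p,T(q))-px).ravel(),q0)
    return r.x,r.fun.reshape(-1,2).round(2)
def delta(pos,Rm=None,s=None):
    s=s or monitor.get_state()
    d=(np.array(pos)-s['position'])/.12
    q=s['ee_rot']; R0=R.from_quat([q[1],q[2],q[3],q[0]])
    rv=np.zeros(3) if Rm is None else (R.from_matrix(Rm)*R0.inv()).as_rotvec()/.5
    print('dp',d.round(3),'rot',rv.round(3)); return d,rv
def tooldown(yaw):
    # tool z down, tool y along (-sin yaw, cos yaw)
    y=np.array([-np.sin(yaw),np.cos(yaw),0]); z=np.array([0,0,-1.]); return np.c_[np.cross(y,z),y,z]
def st():
    s=monitor.get_state(); print('t',round(s['clock'],2),'pos',s['position'].round(4),'q',s['qpos'].round(2),'F',s['contact_force'].round(1),'w',round(s['width'],4)); return s
E
python3 - <<'E'
from h import *
p=np.load('/tmp/top0.npz'); p={k:p[k] for k in p.files}
Z=np.array([[230,128],[388,180],[300,440],[135,385]],float); px=(Z+.5)/10-.5+[160,225]
M=np.array([[40,25,22],[40,-25,22],[-40,-25,22],[-40,25,22]])/1e3
q,f=fit(p,M,px,[.45,.18,-.3]); print(q,f)
delta([q[0]-.0,q[1],.2],tooldown(q[2]))
E
```

```text
[ 0.40444713  0.18599687 -0.28789093] [[-0.06 -0.38]
 [ 0.34 -0.33]
 [-0.19  0.28]
 [-0.09  0.4 ]]
dp [ 1.887 -3.006 -0.419] rot [-0.     0.     0.054]
```

Call:
{"name": "send_rows", "arguments": {
  "deltas": [
    {"dp":[0.2,-0.33,0],"rotation":[0,0,0]},
    {"dp":[0.42,-0.66,0],"rotation":[0,0,0]},
    {"dp":[0.64,-1,0],"rotation":[0,0,0.05]}
  ]
}}

```text
clock: 2.05
position: [0.2456, 0.4405, 0.2501]
ee_rot: [0.0, 0.143, 0.99, -0.0]
contact_force: [1.1, -0.1, 0.2]
width: 0.0857
```

Call:
{"name": "send_rows", "arguments": {
  "deltas": [
    {"dp":[0.2,-0.33,0],"rotation":[0,0,0]},
    {"dp":[0.42,-0.66,-0.1],"rotation":[0,0,0]},
    {"dp":[0.63,-1,-0.2],"rotation":[0,0,0]}
  ]
}}

```text
clock: 2.3
position: [0.3119, 0.3364, 0.2317]
ee_rot: [0.001, 0.144, 0.99, 0.001]
contact_force: [0.6, -0.4, -0.5]
width: 0.0854
```

Call:
{"name": "send_rows", "arguments": {
  "deltas": [
    {"dp":[0.2,-0.33,0],"rotation":[0,0,0]},
    {"dp":[0.42,-0.66,-0.1],"rotation":[0,0,0]},
    {"dp":[0.62,-1,-0.2],"rotation":[0,0,0]},
    {"dp":[0.62,-1,-0.2],"rotation":[0,0,0]},
    {"dp":[0.62,-1,-0.2],"rotation":[0,0,0]}
  ]
}}

```text
clock: 2.72
position: [0.3866, 0.2143, 0.2062]
ee_rot: [-0.0, 0.147, 0.989, -0.001]
contact_force: [-0.0, 0.3, -0.1]
width: 0.0855
```

Run:
```python
from h import *
s=st()
p=eyes.get_image('wrist'); save(p,'w1.png'); np.savez('/tmp/w1.npz',**{k:np.array(v) for k,v in p.items()})
delta([.4044,.186,.2],tooldown(-.288))
M=np.array([[40,25,22],[40,-25,22],[-40,-25,22],[-40,25,22]])/1e3
c,sn=np.cos(-.288),np.sin(-.288)
print(proj(p,[[.4044+a*c-b*sn,.186+a*sn+b*c,z] for a,b,z in M])*1.5)
```

```text
t 2.72 pos [0.3866 0.2143 0.2062] q [ 0.35  0.11  1.84 -0.    1.2  -0.93] F [-0.   0.3 -0.1] w 0.0855
dp [ 0.155 -0.252 -0.056] rot [ 0.    -0.002  0.012]
[[390.65861501 360.35826417]
 [316.46754855 360.81715562]
 [310.85508295 243.41758408]
 [390.22144373 242.80036965]]
```

View pics/w1.png

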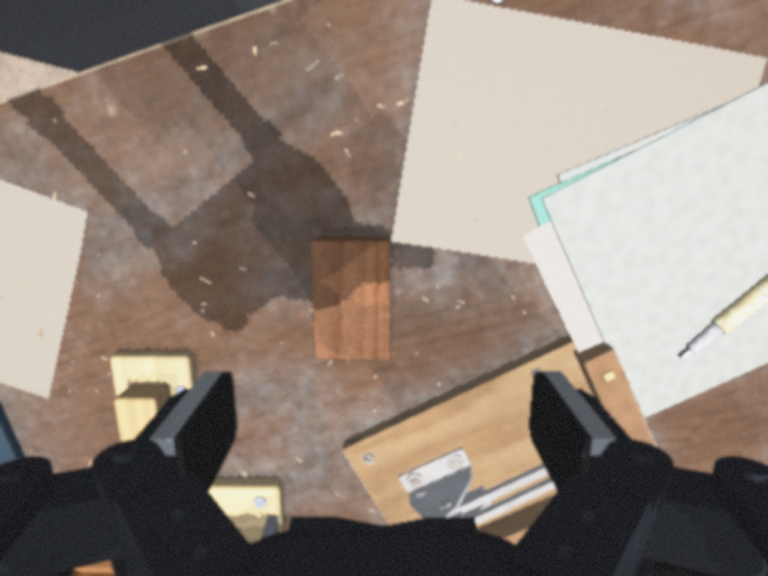

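Run:
```python
from h import *
p=np.load('/tmp/w1.npz'); p={k:p[k] for k in p.files}
s=lambda Z:(np.array(Z,float)+.5)/1.5-.5
M=np.array([[-40,-25,22],[-40,25,22],[40,25,22],[40,-25,22]])/1e3
q,f=fit(p,M,s([[312,238],[390,238],[390,360],[316,359]]),[.4,.18,-.3]); print(q,f)
q2,f=fit(p,np.array([[-146,-28,14],[-146,28,14],[-127,-14,40],[-127,14,40]])/1e3,s([[111,353],[192,352],[115,398],[168,398]]),[.54,0,-.3]); print(q2,f)
delta([q[0],q[1],.1],tooldown(q[2]))
delta([q[0],q[1],.024],tooldown(q[2]))
```

```text
[ 0.40210834  0.18652551 -0.29779548] [[-0.46  1.06]
 [ 0.56  1.16]
 [ 0.06 -1.52]
 [-0.17 -0.99]]
[ 0.54157855  0.00292267 -0.26915826] [[ 1.5   1.21]
 [ 0.79  0.7 ]
 [ 2.49 -0.69]
 [-4.62 -1.25]]
dp [ 0.136 -0.247 -0.889] rot [ 0.    -0.002 -0.008]
dp [ 0.136 -0.247 -1.522] rot [ 0.    -0.002 -0.008]
```

Call:
{"name": "send_rows", "arguments": {
  "deltas": [
    {"dp":[0.14,-0.25,-0.3],"rotation":[0,0,0]},
    {"dp":[0.14,-0.25,-0.6],"rotation":[0,0,0]},
    {"dp":[0.14,-0.25,-0.9],"rotation":[0,0,0]},
    {"dp":[0.14,-0.25,-0.9],"rotation":[0,0,0]},
    {"dp":[0.14,-0.25,-0.9],"rotation":[0,0,0]}
  ]
}}

```text
clock: 3.18
position: [0.4005, 0.1883, 0.0984]
ee_rot: [-0.002, 0.144, 0.99, -0.001]
contact_force: [0.6, -0.3, 0.2]
width: 0.0851
```

Run:
```python
from h import *
s=st()
p=eyes.get_image('wrist'); save(p,'w2.png'); np.savez('/tmp/w2.npz',**{k:np.array(v) for k,v in p.items()})
delta([.403,.186,.024],tooldown(-.291))
```

```text
t 3.18 pos [0.4005 0.1883 0.0984] q [ 0.28  0.23  2.    0.    0.91 -1.  ] F [ 0.6 -0.3  0.2] w 0.0851
dp [ 0.006 -0.024 -0.633] rot [-0.001  0.001 -0.005]
```

View pics/w2.png

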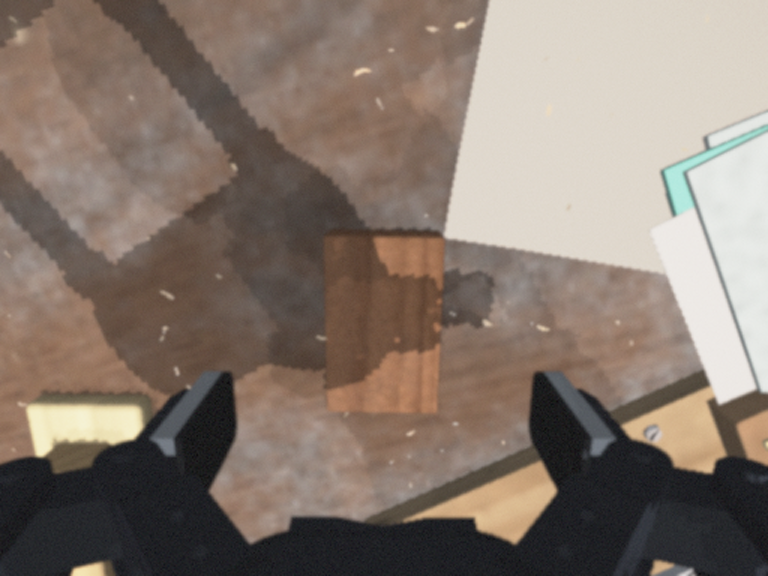

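Run:
```python
from h import *
p=np.load('/tmp/w2.npz'); p={k:p[k] for k in p.files}
s=lambda Z:(np.array(Z,float)+.5)/1.5-.5
M=np.array([[-40,-25,22],[-40,25,22],[40,25,22],[40,-25,22]])/1e3
q,f=fit(p,M,s([[327,235],[443,238],[437,412],[328,412]]),[.4,.18,-.3]); print(q,f)
delta([q[0],q[1],.024],tooldown(q[2]))
```

```text
[ 0.40289407  0.18613079 -0.30347804] [[-2.09  0.4 ]
 [ 2.15 -0.49]
 [ 0.48  0.63]
 [-0.55 -0.32]]
dp [ 0.005 -0.022 -0.633] rot [-0.001  0.001 -0.03 ]
```

Call:
{"name": "send_rows", "arguments": {
  "deltas": [
    {"dp":[0.01,-0.02,-0.2],"rotation":[0,0,-0.01]},
    {"dp":[0.01,-0.02,-0.4],"rotation":[0,0,-0.01]},
    {"dp":[0.01,-0.02,-0.55],"rotation":[0,0,-0.01]},
    {"dp":[0.01,-0.02,-0.63],"rotation":[0,0,-0.01]},
    {"dp":[0.01,-0.02,-0.63],"rotation":[0,0,-0.01]},
    {"dp":[0.01,-0.02,-0.63],"rotation":[0,0,-0.01]}
  ]
}}

```text
clock: 3.73
position: [0.4049, 0.1864, 0.0252]
ee_rot: [0.002, 0.146, 0.989, 0.001]
contact_force: [0.1, 0.5, 0.0]
width: 0.0854
```

Call:
{"name": "send_rows", "arguments": {
  "deltas": [
    {"dp":[0,0,0],"rotation":[0,0,0]},
    {"dp":[0,0,0],"rotation":[0,0,0]},
    {"dp":[0,0,0],"rotation":[0,0,0]},
    {"dp":[0,0,0],"rotation":[0,0,0]},
    {"dp":[0,0,0],"rotation":[0,0,0]},
    {"dp":[0,0,0],"rotation":[0,0,0]},
    {"dp":[0,0,0],"rotation":[0,0,0]}
  ],
  "fingers": 1,
  "grip_force": 35
}}

```text
clock: 4.32
position: [0.4042, 0.1857, 0.0248]
ee_rot: [0.001, 0.147, 0.989, 0.001]
contact_force: [-1.1, 0.6, 6.9]
width: 0.049
```

Call:
{"name": "send_rows", "arguments": {
  "deltas": [
    {"dp":[0,0,0.2],"rotation":[0,0,0]},
    {"dp":[0,0,0.5],"rotation":[0,0,0]},
    {"dp":[0,0,0.8],"rotation":[0,0,0]},
    {"dp":[0,-0.3,1],"rotation":[0,0,0]},
    {"dp":[0.1,-0.6,1],"rotation":[0,0,0]},
    {"dp":[0.15,-0.8,1],"rotation":[0,0,0]},
    {"dp":[0.15,-0.8,1],"rotation":[0,0,0]},
    {"dp":[0.15,-0.8,1],"rotation":[0,0,0]}
  ]
}}

```text
clock: 4.98
position: [0.4213, 0.0884, 0.1439]
ee_rot: [0.0, 0.148, 0.989, 0.0]
contact_force: [-0.2, 0.7, -0.9]
width: 0.0493
```

Run:
```python
from h import *
s=st()
p=eyes.get_image('wrist'); save(p,'w3.png'); np.savez('/tmp/w3.npz',**{k:np.array(v) for k,v in p.items()})
print(s['ee_rot'])
```

```text
t 4.98 pos [0.4213 0.0884 0.1439] q [ 0.04  0.15  1.96  0.    1.03 -1.23] F [-0.2  0.7 -0.9] w 0.0493
[3.18813840e-04 1.48411507e-01 9.88925594e-01 3.02653958e-04]
```

View pics/w3.png

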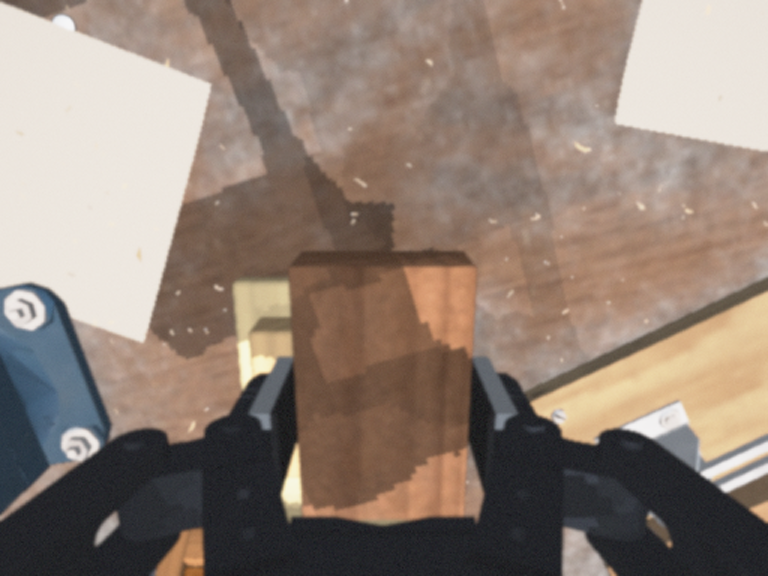

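Run:
```python
from h import *
p=np.load('/tmp/top0.npz'); p={k:p[k] for k in p.files}
w=cloud(p)[215:265,225:260].reshape(-1,3)
for lo,hi in [(.03,.046),(.008,.02)]:
    m=(w[:,2]>lo)&(w[:,2]<hi); q=w[m]; print(m.sum(),q.mean(0),np.median(q[:,2]))
    if lo>.02: print(cv2.minAreaRect((q[:,:2]*1000).astype(np.float32)))
print('pred',np.array([.5411,-.0044])+(-.085)*np.array([np.cos(-.2928),np.sin(-.2928)]))
p=np.load('/tmp/w3.npz'); p={k:p[k] for k in p.files}
s=lambda Z:(np.array(Z,float)+.5)/1.5-.5
M=np.array([[-40,-25,22],[-40,25,22]])/1e3; M[:,2]+=.1439-.0248
q,f=fit(p,M,s([[290,266],[476,266]]),[.42,.09,-.3]); print(q,f)
for c in [(234,281),(250,330),(252,318)]: pass
save(p,'w3z.png',4,(140,160,330,350))
```

```text
284 [0.45966369 0.02131934 0.03943498] 0.03952671585411055
((460.28143310546875, 21.396987915039062), (27.823650360107422, 83.9710464477539), 73.23114013671875)
514 [0.46411601 0.01959013 0.0135682 ] 0.013529905763743619
pred [0.45971765 0.02013391]
[ 0.41985986  0.08712478 -0.29944953] [[-1.33  0.07]
 [ 1.33  0.07]]
```

View pics/w3z.png

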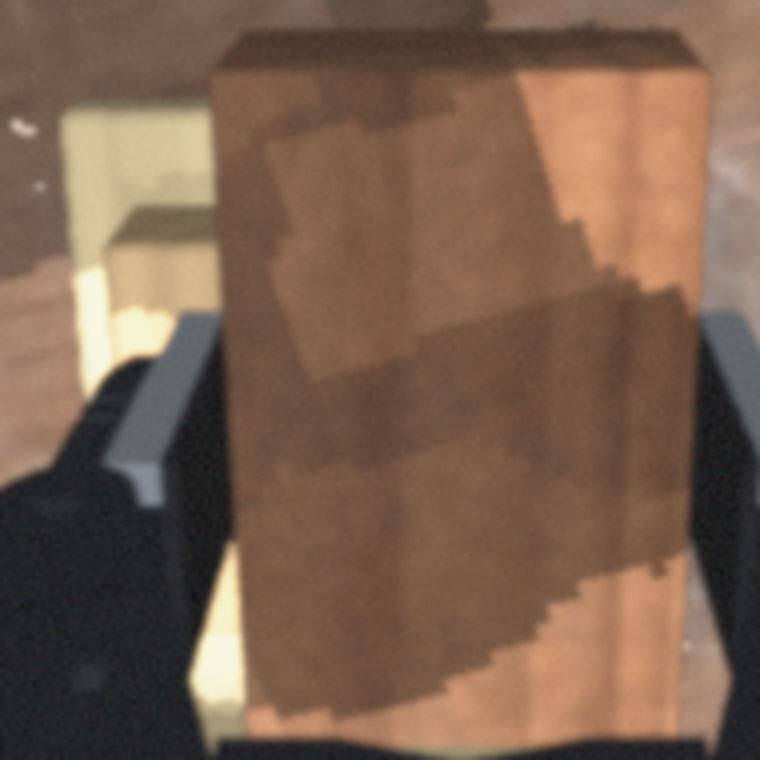

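Run:
```python
from h import *
delta([.461,.021,.085],tooldown(-.2927))
```

```text
dp [ 0.335 -0.568 -0.488] rot [-0.002 -0.     0.008]
```

Call:
{"name": "send_rows", "arguments": {
  "deltas": [
    {"dp":[0.1,-0.2,0],"rotation":[0,0,0]},
    {"dp":[0.22,-0.4,0],"rotation":[0,0,0]},
    {"dp":[0.335,-0.57,0],"rotation":[0,0,0.01]},
    {"dp":[0.335,-0.57,-0.2],"rotation":[0,0,0.01]},
    {"dp":[0.335,-0.57,-0.4],"rotation":[0,0,0.01]},
    {"dp":[0.335,-0.57,-0.49],"rotation":[0,0,0.01]},
    {"dp":[0.335,-0.57,-0.49],"rotation":[0,0,0.01]},
    {"dp":[0.335,-0.57,-0.49],"rotation":[0,0,0.01]},
    {"dp":[0.335,-0.57,-0.49],"rotation":[0,0,0.01]}
  ]
}}

```text
clock: 5.78
position: [0.4618, 0.0216, 0.0852]
ee_rot: [0.0, 0.144, 0.99, 0.0]
contact_force: [0.1, 0.7, -0.3]
width: 0.0489
```

Run:
```python
from h import *
st()
delta([.461,.021,.065],tooldown(-.2927))
p=eyes.get_image('wrist'); save(p,'w4.png')
```

```text
t 5.78 pos [0.4618 0.0216 0.0852] q [-0.1   0.27  1.98  0.    0.89 -1.39] F [ 0.1  0.7 -0.3] w 0.0489
dp [-0.007 -0.005 -0.168] rot [-0.     0.002 -0.008]
```

View pics/w4.png

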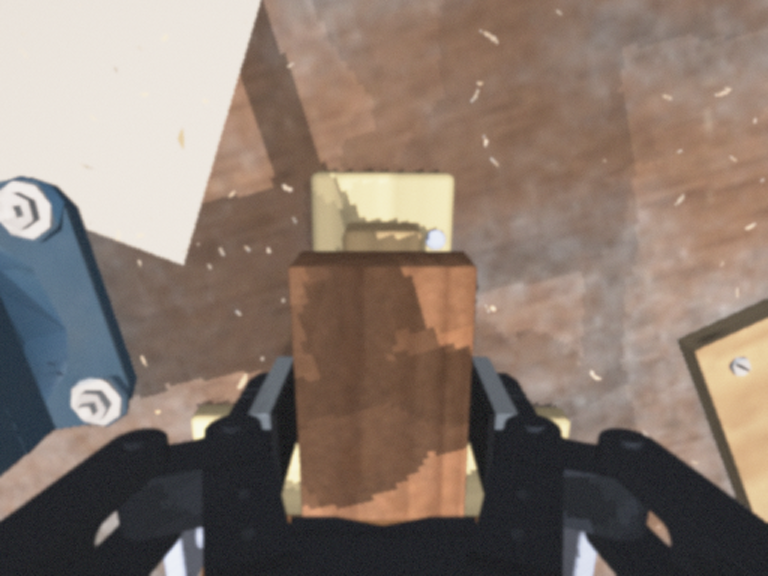

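Call:
{"name": "send_rows", "arguments": {
  "deltas": [
    {"dp":[-0.007,-0.005,-0.08],"rotation":[0,0,0]},
    {"dp":[-0.007,-0.005,-0.14],"rotation":[0,0,0]},
    {"dp":[-0.007,-0.005,-0.165],"rotation":[0,0,0]},
    {"dp":[-0.007,-0.005,-0.17],"rotation":[0,0,0]},
    {"dp":[-0.007,-0.005,-0.17],"rotation":[0,0,0]},
    {"dp":[-0.007,-0.005,-0.17],"rotation":[0,0,0]}
  ]
}}

```text
clock: 6.33
position: [0.4605, 0.0204, 0.0648]
ee_rot: [0.0, 0.144, 0.99, 0.0]
contact_force: [-2.4, 1.3, 4.4]
width: 0.0489
```

Call:
{"name": "send_rows", "arguments": {
  "deltas": [
    {"dp":[0,0,0],"rotation":[0,0,0]},
    {"dp":[0,0,0],"rotation":[0,0,0]},
    {"dp":[0,0,0],"rotation":[0,0,0]},
    {"dp":[0,0,0],"rotation":[0,0,0]},
    {"dp":[0,0,0],"rotation":[0,0,0]},
    {"dp":[0,0,0.2],"rotation":[0,0,0]},
    {"dp":[0,0,0.5],"rotation":[0,0,0]},
    {"dp":[-0.3,0.1,0.8],"rotation":[0,0,0]},
    {"dp":[-0.6,0.2,1],"rotation":[0,0,0]},
    {"dp":[-0.8,0.24,1],"rotation":[0,0,0]},
    {"dp":[-0.8,0.24,1],"rotation":[0,0,0]}
  ],
  "fingers": -1
}}

```text
clock: 7.25
position: [0.3584, 0.0503, 0.1854]
ee_rot: [-0.001, 0.144, 0.99, 0.0]
contact_force: [-0.5, -0.0, -0.2]
width: 0.0855
```

Run:
```python
from h import *
st()
p=eyes.get_image('wrist'); save(p,'w5.png'); np.savez('/tmp/w5.npz',**{k:np.array(v) for k,v in p.items()})
p=eyes.get_image('top'); save(p,'t5.png',5,(200,140,320,270)); np.savez('/tmp/t5.npz',**{k:np.array(v) for k,v in p.items()})
```

```text
t 7.25 pos [0.3584 0.0503 0.1854] q [-0.05  0.    2.01  0.    1.13 -1.34] F [-0.5 -0.  -0.2] w 0.0855
```

View pics/w5.png

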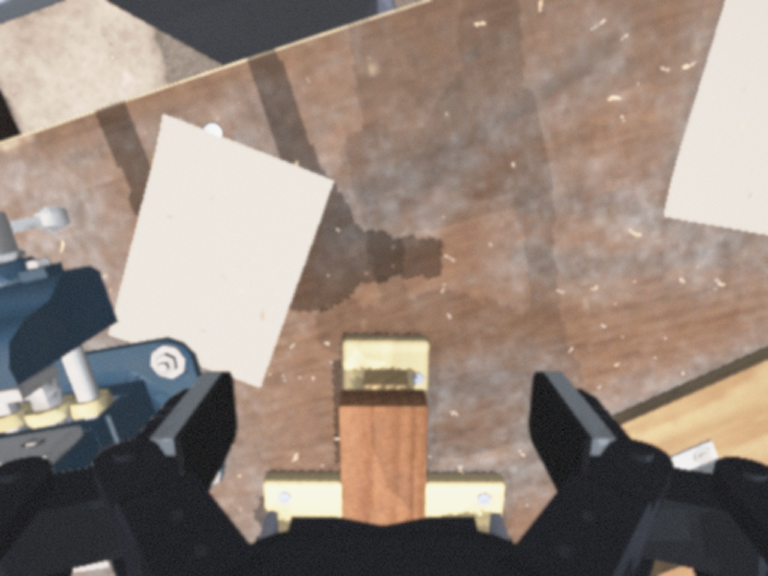

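View pics/t5.png

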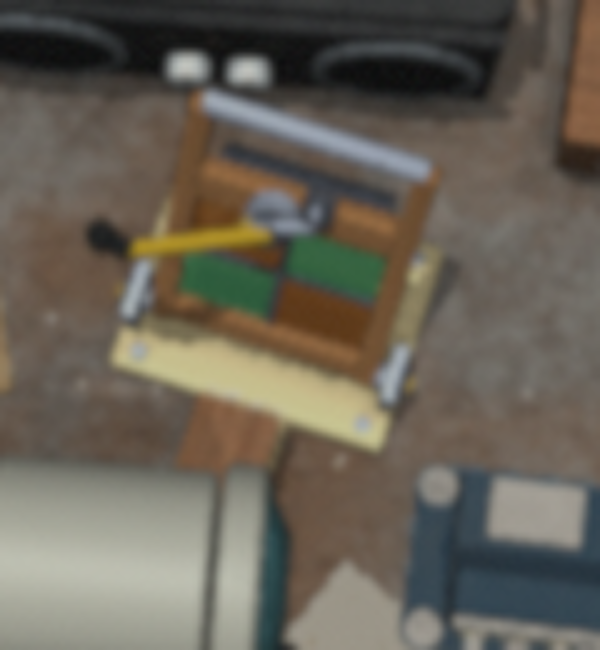

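```bash
cat >> h.py <<'E'
O=np.array([.5415,-.0035,0]); YAW=-.2927
E2W=R.from_euler('z',YAW).as_matrix()
def e2w(v): return O+E2W@np.array(v,float)
def f2e(y,up,n,tip=.55):
    return np.array([up*np.sin(tip)-n*np.cos(tip), y, .035+up*np.cos(tip)+n*np.sin(tip)])
def pitched(th):
    z=E2W@np.array([np.sin(th),0,-np.cos(th)]); y=E2W@np.array([0,1.,0]); return np.c_[np.cross(y,z),y,z]
E
python3 - <<'E'
from h import *
p=np.load('/tmp/t5.npz'); p={k:p[k] for k in p.files}
z=lambda X:((proj(p,X)-[200,140])*5).round(0)
foot=lambda a:e2w(f2e(.011+.08*np.cos(.2618-a),.110+.08*np.sin(.2618-a),.085))
print('foot',foot(0),z(foot(0)),z(e2w(f2e(.011,.11,.022))),'bar',e2w(f2e(0,.165,0)),z([e2w(f2e(b,.165,0)) for b in(-.056,0,.056)]))
w=cloud(p); print(w[140+235//5,200+103//5])
print(delta(e2w(f2e(0.011,.11,.2)),pitched(np.pi/6))[1])
d=E2W@np.array([.5,0,-.866])
for phi in [50,45,40,35,30,20,10,0,-10,-20,-30,-40,-50,-65]:
    f=np.radians(phi); P=e2w(f2e(.011+.08*np.cos(f),.11+.08*np.sin(f),.088)); print(phi,P.round(4), (P-.06*d).round(3))
E
```

```text
foot [0.56300036 0.08221602 0.19085812] [[ 99. 234.]] [[266. 225.]] bar [ 0.62407532 -0.02838453  0.17566655] [[413. 165.]
 [313. 134.]
 [213. 102.]]
[0.56030395 0.08102006 0.19921571]
dp [ 0.606 -0.08   0.404] rot [-0.3   -0.999 -0.008]
[-0.30002686 -0.99873715 -0.00752572]
50 [0.5734 0.0521 0.227 ] [0.545 0.061 0.279]
45 [0.5725 0.0577 0.223 ] [0.544 0.066 0.275]
40 [0.5713 0.063  0.2186] [0.543 0.072 0.271]
35 [0.5698 0.0679 0.2139] [0.541 0.077 0.266]
30 [0.5679 0.0724 0.2089] [0.539 0.081 0.261]
20 [0.5633 0.0799 0.1981] [0.535 0.089 0.25 ]
10 [0.5576 0.0854 0.1866] [0.529 0.094 0.239]
0 [0.551  0.0887 0.1748] [0.522 0.097 0.227]
-10 [0.5437 0.0896 0.1629] [0.515 0.098 0.215]
-20 [0.5359 0.0882 0.1514] [0.507 0.097 0.203]
-30 [0.5279 0.0845 0.1407] [0.499 0.093 0.193]
-40 [0.5198 0.0785 0.1309] [0.491 0.087 0.183]
-50 [0.5121 0.0706 0.1225] [0.483 0.079 0.174]
-65 [0.5014 0.0554 0.113 ] [0.473 0.064 0.165]
```

Call:
{"name": "send_rows", "arguments": {
  "deltas": [
    {"dp":[0.1,0,0.3],"rotation":[0,-0.1,0]},
    {"dp":[0.2,0,0.6],"rotation":[-0.08,-0.3,0]},
    {"dp":[0.35,0,0.8],"rotation":[-0.15,-0.5,0]},
    {"dp":[0.5,0,0.8],"rotation":[-0.23,-0.75,0]},
    {"dp":[0.65,0.05,0.8],"rotation":[-0.3,-1,0]},
    {"dp":[0.8,0.05,0.8],"rotation":[-0.3,-1,0]},
    {"dp":[0.8,0.05,0.8],"rotation":[-0.3,-1,0]},
    {"dp":[0.8,0.05,0.8],"rotation":[-0.3,-1,0]}
  ],
  "fingers": 1
}}

```text
clock: 8.02
position: [0.4614, 0.0551, 0.2798]
ee_rot: [0.255, 0.139, 0.956, -0.038]
contact_force: [0.2, -0.5, -0.3]
width: 0.0003
```

Run:
```python
from h import *
st()
delta([.545,.061,.279],pitched(np.pi/6))
p=eyes.get_image('wrist'); save(p,'w6.png')
```

```text
t 8.02 pos [0.4614 0.0551 0.2798] q [ 0.12 -0.12  1.99 -0.28  0.81 -1.02] F [ 0.2 -0.5 -0.3] w 0.0003
dp [ 0.696  0.049 -0.006] rot [ 0.001 -0.007 -0.006]
```

View pics/w6.png

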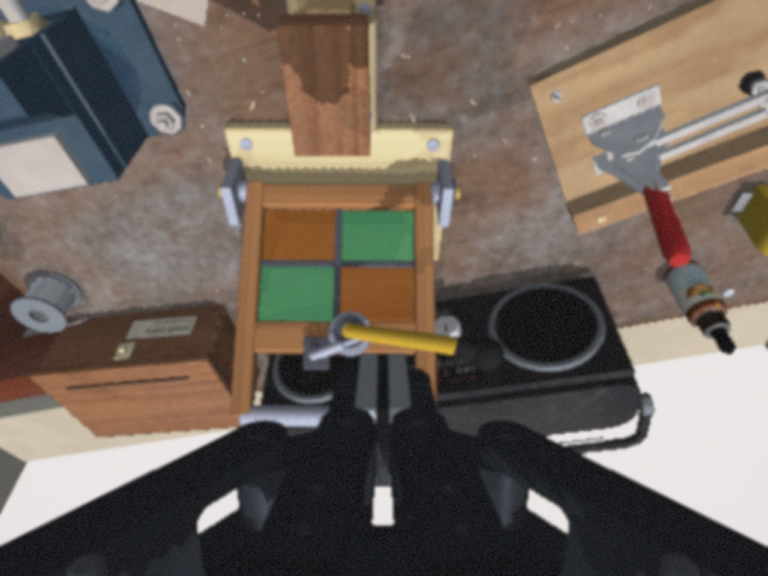

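Call:
{"name": "send_rows", "arguments": {
  "deltas": [
    {"dp":[0.25,0.02,0],"rotation":[0,0,0]},
    {"dp":[0.5,0.03,0],"rotation":[0,0,0]},
    {"dp":[0.7,0.05,0],"rotation":[0,0,0]},
    {"dp":[0.8,0.02,-0.15],"rotation":[0,0,0]},
    {"dp":[0.87,0,-0.3],"rotation":[0,0,0]},
    {"dp":[0.93,-0.03,-0.44],"rotation":[0,0,0]},
    {"dp":[0.93,-0.03,-0.44],"rotation":[0,0,0]},
    {"dp":[0.93,-0.03,-0.44],"rotation":[0,0,0]}
  ]
}}

```text
clock: 8.73
position: [0.5721, 0.0506, 0.2264]
ee_rot: [0.254, 0.14, 0.956, -0.038]
contact_force: [-0.2, 0.1, 0.4]
width: 0.0
```

Run:
```python
from h import *
s=st()
print(s['ee_rot'])
p=eyes.get_image('wrist'); save(p,'w7.png')
q=s['position']
for phi in [50,40,30,20,10,0,-10,-20,-30,-40,-50,-65]:
    f=np.radians(phi); P=e2w(f2e(.011+.08*np.cos(f),.11+.08*np.sin(f),.088)); print(phi,((P-q)/.12).round(2))
```

```text
t 8.73 pos [0.5721 0.0506 0.2264] q [ 0.08  0.1   1.92 -0.3   0.65 -1.01] F [-0.2  0.1  0.4] w 0.0
[ 0.25388269  0.14023967  0.95625367 -0.03814885]
50 [0.01 0.01 0.  ]
40 [-0.01  0.1  -0.07]
30 [-0.03  0.18 -0.15]
20 [-0.07  0.24 -0.24]
10 [-0.12  0.29 -0.33]
0 [-0.18  0.32 -0.43]
-10 [-0.24  0.33 -0.53]
-20 [-0.3   0.31 -0.62]
-30 [-0.37  0.28 -0.71]
-40 [-0.44  0.23 -0.8 ]
-50 [-0.5   0.17 -0.87]
-65 [-0.59  0.04 -0.95]
```

View pics/w7.png

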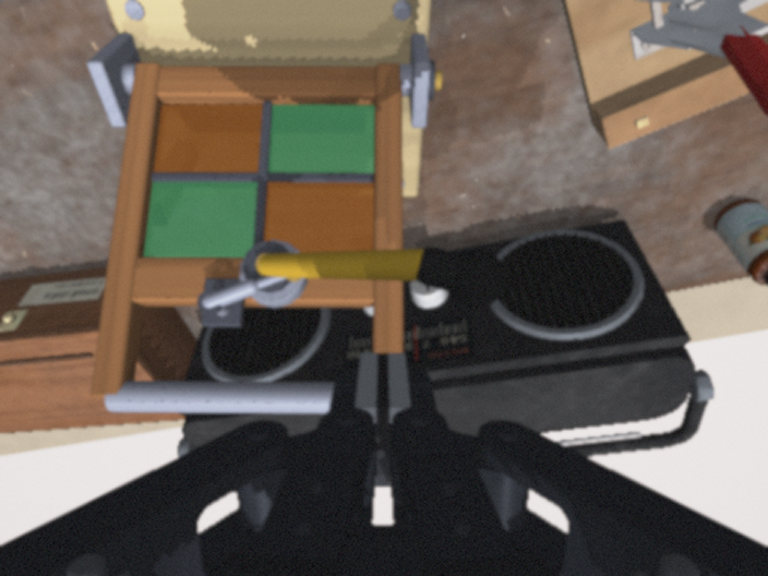

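Call:
{"name": "send_rows", "arguments": {
  "deltas": [
    {"dp":[-0.01,0.1,-0.07],"rotation":[0,0,0]},
    {"dp":[-0.03,0.18,-0.15],"rotation":[0,0,0]},
    {"dp":[-0.05,0.21,-0.2],"rotation":[0,0,0]},
    {"dp":[-0.07,0.24,-0.24],"rotation":[0,0,0]},
    {"dp":[-0.1,0.27,-0.29],"rotation":[0,0,0]},
    {"dp":[-0.12,0.29,-0.33],"rotation":[0,0,0]},
    {"dp":[-0.15,0.3,-0.38],"rotation":[0,0,0]},
    {"dp":[-0.18,0.32,-0.43],"rotation":[0,0,0]},
    {"dp":[-0.18,0.32,-0.43],"rotation":[0,0,0]}
  ]
}}

```text
clock: 9.53
position: [0.5487, 0.0898, 0.1743]
ee_rot: [0.254, 0.139, 0.956, -0.038]
contact_force: [-0.2, -0.3, -0.4]
width: -0.0004
```

Run:
```python
from h import *
s=st()
p=eyes.get_image('wrist'); save(p,'w8.png')
q=s['position']
for phi in [0,-10,-20,-30,-40,-50,-65]:
    f=np.radians(phi); P=e2w(f2e(.011+.08*np.cos(f),.11+.08*np.sin(f),.088)); print(phi,((P-q)/.12).round(2))
```

```text
t 9.53 pos [0.5487 0.0898 0.1743] q [ 0.18  0.14  2.02 -0.45  0.55 -0.77] F [-0.2 -0.3 -0.4] w -0.0004
0 [ 0.02 -0.01  0.  ]
-10 [-0.04 -0.   -0.09]
-20 [-0.11 -0.01 -0.19]
-30 [-0.17 -0.04 -0.28]
-40 [-0.24 -0.09 -0.36]
-50 [-0.31 -0.16 -0.43]
-65 [-0.39 -0.29 -0.51]
```

View pics/w8.png

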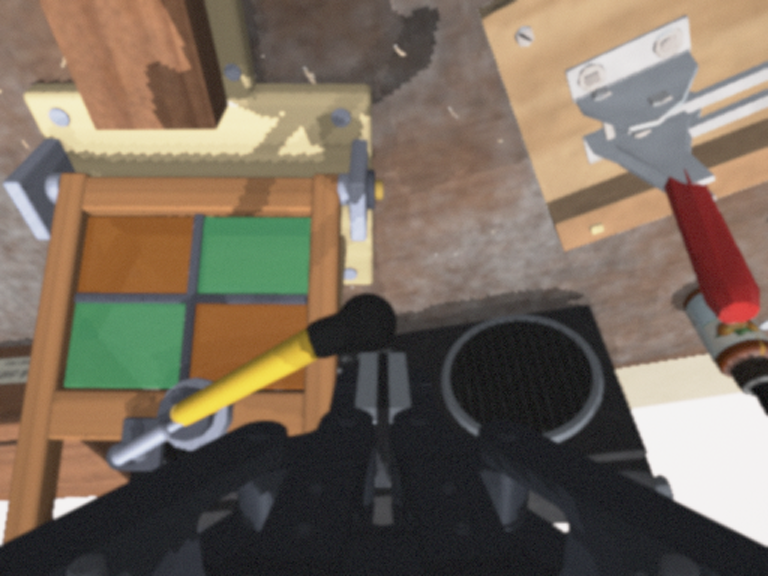

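Call:
{"name": "send_rows", "arguments": {
  "deltas": [
    {"dp":[-0.04,0,-0.09],"rotation":[0,0,0]},
    {"dp":[-0.07,0,-0.14],"rotation":[0,0,0]},
    {"dp":[-0.11,-0.01,-0.19],"rotation":[0,0,0]},
    {"dp":[-0.14,-0.03,-0.23],"rotation":[0,0,0]},
    {"dp":[-0.17,-0.04,-0.28],"rotation":[0,0,0]},
    {"dp":[-0.21,-0.07,-0.32],"rotation":[0,0,0]},
    {"dp":[-0.24,-0.09,-0.36],"rotation":[0,0,0]},
    {"dp":[-0.27,-0.12,-0.4],"rotation":[0,0,0]},
    {"dp":[-0.31,-0.16,-0.43],"rotation":[0,0,0]},
    {"dp":[-0.31,-0.16,-0.43],"rotation":[0,0,0]}
  ]
}}

```text
clock: 10.42
position: [0.5113, 0.0695, 0.1229]
ee_rot: [0.254, 0.14, 0.956, -0.038]
contact_force: [-0.4, -0.1, -0.3]
width: -0.0
```

Run:
```python
from h import *
s=st()
p=eyes.get_image('wrist'); save(p,'w9.png')
```

```text
t 10.42 pos [0.5113 0.0695 0.1229] q [ 0.14  0.16  2.18 -0.59  0.39 -0.64] F [-0.4 -0.1 -0.3] w -0.0
```

View pics/w9.png

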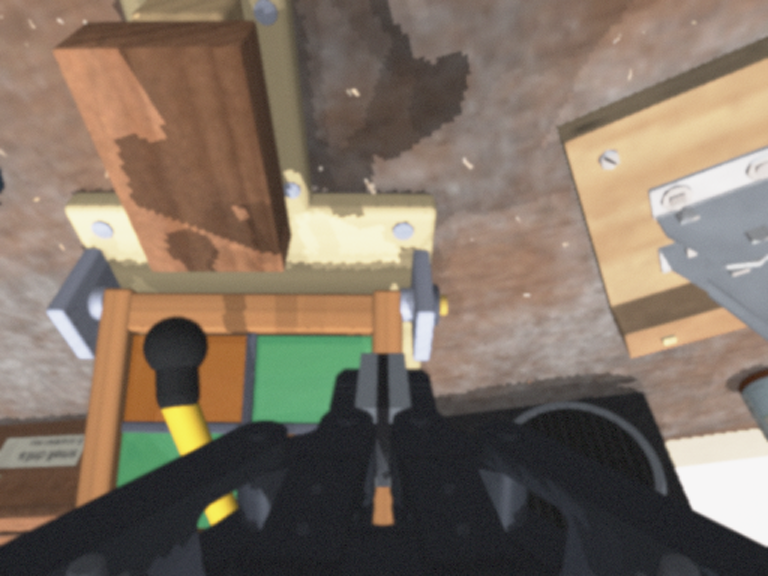

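```bash
python3 - <<'E'
from h import *
s=st()
q=s['ee_rot']; R0=R.from_quat([q[1],q[2],q[3],q[0]])
def tgt(th):
    z=E2W@np.array([np.sin(th),0,-np.cos(th)]); y=E2W@np.array([np.cos(th),0,np.sin(th)]); return np.c_[np.cross(y,z),y,z]
R1=R.from_matrix(pitched(0)); R2=R.from_matrix(tgt(-.26))
print('to vertical',(R1*R0.inv()).as_rotvec()/.5,'then',(R2*R1.inv()).as_rotvec()/.5, 'direct',(R2*R0.inv()).as_rotvec()/.5)
rv=(R2*R0.inv()).as_rotvec(); print(np.abs(rv).max()/.5)
E
cat >> h.py <<'E'
def tgt(th):
    z=E2W@np.array([np.sin(th),0,-np.cos(th)]); y=E2W@np.array([np.cos(th),0,np.sin(th)]); return np.c_[np.cross(y,z),y,z]
E
```

```text
t 10.47 pos [0.5124 0.0699 0.1236] q [ 0.14  0.16  2.18 -0.59  0.39 -0.64] F [ 0.8 -0.1  0.1] w 0.0001
to vertical [ 0.30234581  0.99651619 -0.00448953] then [-0.27305669  0.50861905 -3.12228583] direct [ 0.75205791  1.04645739 -3.18525809]
3.1852580863777593
```

Call:
{"name": "send_rows", "arguments": {
  "deltas": [
    {"dp":[-0.1,0.03,0.18],"rotation":[0,0,0]},
    {"dp":[-0.25,0.07,0.45],"rotation":[0,0,0]},
    {"dp":[-0.4,0.12,0.72],"rotation":[0,0,0]},
    {"dp":[-0.5,0.12,1],"rotation":[0.1,0.3,0]},
    {"dp":[-0.5,0.1,1],"rotation":[0.2,0.5,0]},
    {"dp":[-0.5,0.1,1],"rotation":[0.25,0.75,0]},
    {"dp":[-0.5,0.1,1],"rotation":[0.3,1,0]},
    {"dp":[-0.5,0.1,1],"rotation":[0.3,1,0]}
  ],
  "fingers": -0.06
}}

```text
clock: 11.13
position: [0.4571, 0.0819, 0.2461]
ee_rot: [0.001, 0.145, 0.989, 0.001]
contact_force: [0.6, -0.8, -0.2]
width: 0.0452
```

Run:
```python
from h import *
s=st()
p=eyes.get_image('wrist'); save(p,'w10.png')
p=eyes.get_image('top'); save(p,'t10.png',5,(200,140,320,270))
delta([.646,-.035,.30],tgt(-.26))
```

```text
t 11.13 pos [0.4571 0.0819 0.2461] q [ 0.03  0.11  1.73  0.    1.3  -1.25] F [ 0.6 -0.8 -0.2] w 0.0452
dp [ 1.581 -0.974  0.464] rot [-0.271  0.511 -3.125]
```

View pics/w10.png

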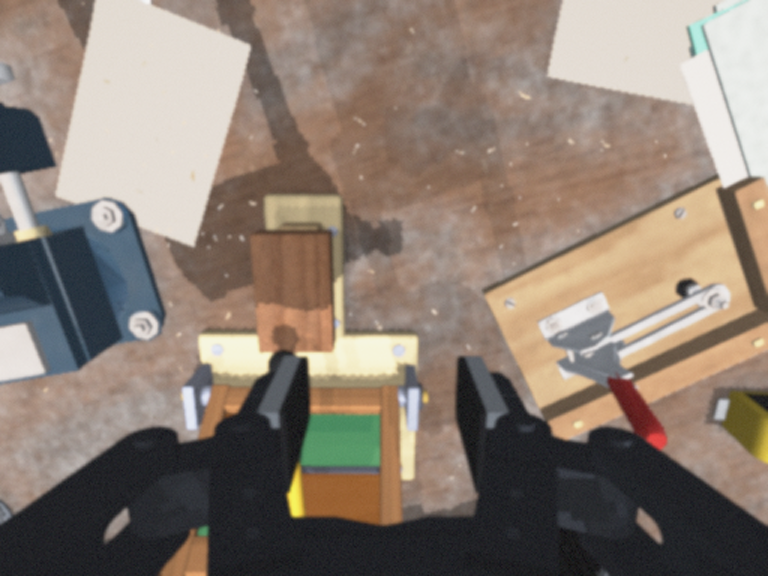

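View pics/t10.png

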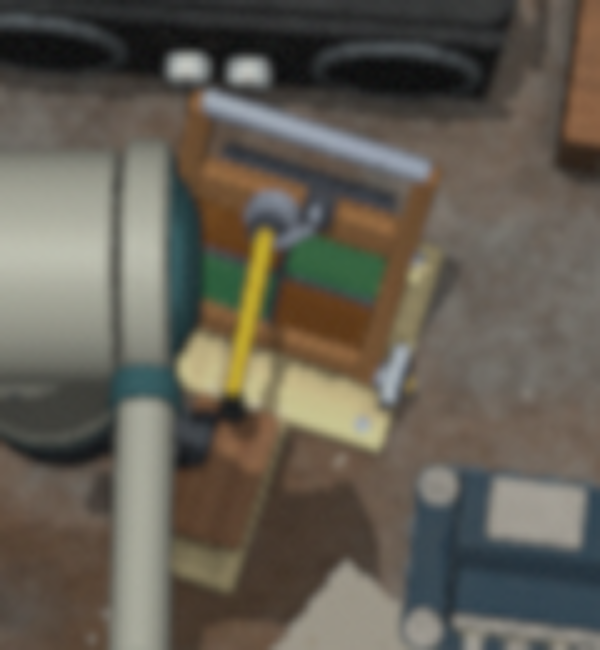

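Call:
{"name": "send_rows", "arguments": {
  "deltas": [
    {"dp":[0.05,-0.05,0.15],"rotation":[-0.017,0.03,-0.2]},
    {"dp":[0.1,-0.1,0.3],"rotation":[-0.034,0.064,-0.39]},
    {"dp":[0.2,-0.16,0.4],"rotation":[-0.05,0.1,-0.59]},
    {"dp":[0.3,-0.24,0.46],"rotation":[-0.068,0.128,-0.78]}
  ]
}}

```text
clock: 11.57
position: [0.4893, 0.0542, 0.3012]
ee_rot: [-0.027, 0.335, 0.942, -0.021]
contact_force: [0.1, 0.3, 0.7]
width: 0.0453
```

Call:
{"name": "send_rows", "arguments": {
  "deltas": [
    {"dp":[0.1,-0.06,0],"rotation":[-0.017,0.03,-0.2]},
    {"dp":[0.2,-0.12,0],"rotation":[-0.034,0.064,-0.39]},
    {"dp":[0.3,-0.18,0],"rotation":[-0.05,0.1,-0.59]},
    {"dp":[0.4,-0.24,0],"rotation":[-0.068,0.128,-0.78]}
  ]
}}

```text
clock: 11.9
position: [0.5371, 0.0252, 0.2995]
ee_rot: [-0.056, 0.511, 0.857, -0.042]
contact_force: [-0.3, 0.0, -0.3]
width: 0.0452
```

Call:
{"name": "send_rows", "arguments": {
  "deltas": [
    {"dp":[0.1,-0.06,0],"rotation":[-0.017,0.03,-0.2]},
    {"dp":[0.2,-0.12,0],"rotation":[-0.034,0.064,-0.39]},
    {"dp":[0.3,-0.18,0],"rotation":[-0.05,0.1,-0.59]},
    {"dp":[0.4,-0.24,0],"rotation":[-0.068,0.128,-0.78]}
  ]
}}

```text
clock: 12.23
position: [0.5853, -0.0036, 0.2994]
ee_rot: [-0.082, 0.666, 0.738, -0.061]
contact_force: [0.2, 0.1, -0.4]
width: 0.0453
```

Call:
{"name": "send_rows", "arguments": {
  "deltas": [
    {"dp":[0.1,-0.06,0],"rotation":[-0.017,0.03,-0.2]},
    {"dp":[0.2,-0.12,0],"rotation":[-0.034,0.064,-0.39]},
    {"dp":[0.3,-0.18,0],"rotation":[-0.05,0.1,-0.59]},
    {"dp":[0.45,-0.25,0],"rotation":[-0.068,0.128,-0.78]},
    {"dp":[0.45,-0.25,0],"rotation":[-0.068,0.128,-0.78]},
    {"dp":[0.45,-0.25,0],"rotation":[-0.068,0.128,-0.78]}
  ]
}}

```text
clock: 12.73
position: [0.6393, -0.0338, 0.2985]
ee_rot: [-0.105, 0.794, 0.593, -0.077]
contact_force: [-0.2, 0.9, -0.1]
width: 0.0453
```

Run:
```python
from h import *
s=st()
p=eyes.get_image('wrist'); save(p,'w11.png');np.savez('/tmp/w11.npz',**{k:np.array(v) for k,v in p.items()})
for o in ['bar','frame']: print(o,[(np.array(r['box'])*1.5,r['score']) for r in models.find_in(o,p)][:2])
bar=e2w(f2e(0,.165,0)); d=tgt(-.26)[:,2]
print('bar px',proj(p,[e2w(f2e(b,.165,0)) for b in(-.056,0,.056)])*1.5)
for h in (.09,.05,0): delta(bar-h*d,tgt(-.26),s)
```

```text
t 12.73 pos [ 0.6393 -0.0338  0.2985] q [-0.18  0.5   1.06  0.03  1.84  0.11] F [-0.2  0.9 -0.1] w 0.0453
bar [(array([397.8 , 163.35, 434.25, 409.8 ]), 0.81)]
frame [(array([226.35, 140.4 , 430.5 , 408.6 ]), 0.81)]
bar px [[413.69405679 384.86161721]
 [415.92175671 286.04116922]
 [418.37280599 174.79363752]]
dp [ 0.057 -0.01  -0.299] rot [-0.004 -0.002 -0.008]
dp [-0.025  0.015 -0.621] rot [-0.004 -0.002 -0.008]
dp [-0.127  0.045 -1.024] rot [-0.004 -0.002 -0.008]
```

View pics/w11.png

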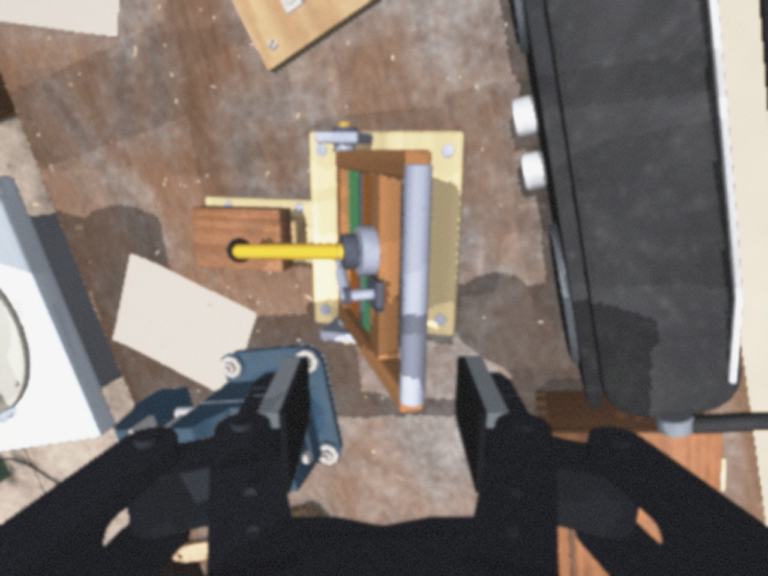

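Call:
{"name": "send_rows", "arguments": {
  "deltas": [
    {"dp":[0.05,-0.01,-0.2],"rotation":[0,0,0]},
    {"dp":[0.03,0,-0.4],"rotation":[0,0,0]},
    {"dp":[-0.01,0.01,-0.6],"rotation":[0,0,0]},
    {"dp":[-0.04,0.02,-0.68],"rotation":[0,0,0]},
    {"dp":[-0.04,0.02,-0.68],"rotation":[0,0,0]},
    {"dp":[-0.04,0.02,-0.68],"rotation":[0,0,0]}
  ]
}}

```text
clock: 13.38
position: [0.6338, -0.0307, 0.2183]
ee_rot: [-0.105, 0.794, 0.593, -0.077]
contact_force: [-0.5, 0.5, 1.4]
width: 0.0454
```

Run:
```python
from h import *
s=st()
p=eyes.get_image('wrist'); save(p,'w12.png');np.savez('/tmp/w12.npz',**{k:np.array(v) for k,v in p.items()})
bar=e2w(f2e(0,.165,0)); d=tgt(-.26)[:,2]
print('bar px',proj(p,[e2w(f2e(b,.165,0)) for b in(-.056,0,.056)])*1.5)
for h in (.02,0): delta(bar-h*d,tgt(-.26),s)
```

```text
t 13.38 pos [ 0.6338 -0.0307  0.2183] q [-0.17  0.52  1.22  0.03  1.66  0.11] F [-0.5  0.5  1.4] w 0.0454
bar px [[388.24606666 478.2472883 ]
 [389.35202467 346.21404592]
 [390.64050365 189.41922095]]
dp [-0.04   0.007 -0.195] rot [-0.005 -0.001 -0.01 ]
dp [-0.081  0.019 -0.356] rot [-0.005 -0.001 -0.01 ]
```

View pics/w12.png

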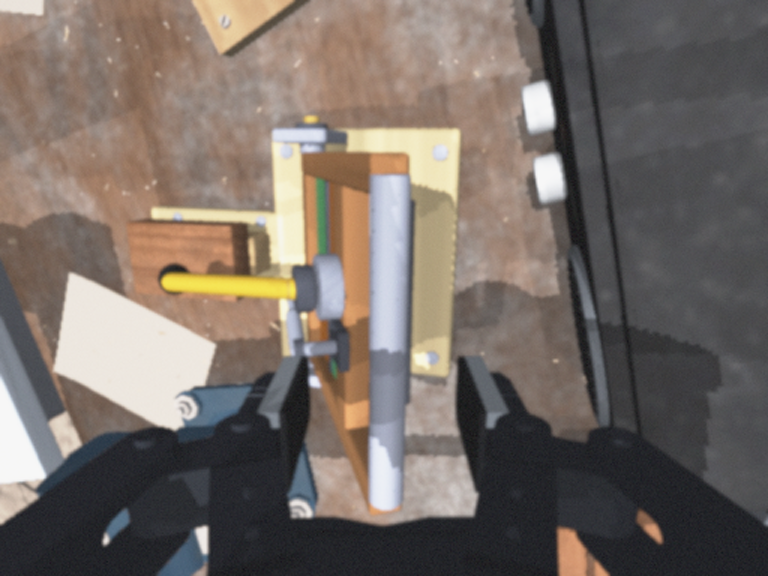

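Call:
{"name": "send_rows", "arguments": {
  "deltas": [
    {"dp":[-0.02,0.01,-0.1],"rotation":[0,0,0]},
    {"dp":[-0.04,0.01,-0.2],"rotation":[0,0,0]},
    {"dp":[-0.06,0.015,-0.28],"rotation":[0,0,0]},
    {"dp":[-0.08,0.02,-0.34],"rotation":[0,0,0]},
    {"dp":[-0.08,0.02,-0.34],"rotation":[0,0,0]},
    {"dp":[-0.08,0.02,-0.34],"rotation":[0,0,0]}
  ]
}}

```text
clock: 13.93
position: [0.625, -0.0289, 0.1773]
ee_rot: [-0.105, 0.795, 0.593, -0.077]
contact_force: [-0.2, -0.5, -0.4]
width: 0.0453
```

Call:
{"name": "send_rows", "arguments": {
  "deltas": [
    {"dp":[0,0,0],"rotation":[0,0,0]},
    {"dp":[0,0,0],"rotation":[0,0,0]},
    {"dp":[0,0,0],"rotation":[0,0,0]},
    {"dp":[0,0,0],"rotation":[0,0,0]},
    {"dp":[0,0,0],"rotation":[0,0,0]}
  ],
  "fingers": 1,
  "grip_force": 40
}}

```text
clock: 14.35
position: [0.6251, -0.0289, 0.1779]
ee_rot: [-0.105, 0.795, 0.593, -0.077]
contact_force: [-0.7, 0.0, 4.2]
width: 0.0125
```

Run:
```python
from h import *
s=st()
p=eyes.get_image('wrist'); save(p,'w13.png')
```

```text
t 14.35 pos [ 0.6251 -0.0289  0.1779] q [-0.17  0.53  1.31  0.03  1.56  0.11] F [-0.7  0.   4.2] w 0.0125
```

View pics/w13.png

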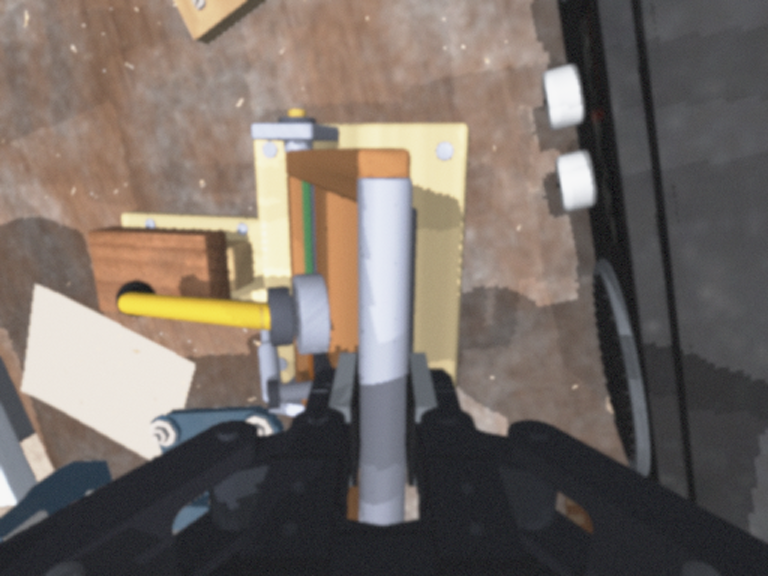

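Run:
```python
from h import *
s=st()
v=E2W.T@(s['position']-O); print('easel tcp',v, 'tip', np.arctan2(v[0],v[2]-.035),'r',np.hypot(v[0],v[2]-.035))
b0=f2e(0,.165,0)
for t in [.55,.5,.45,.4,.35,.3,.25,.2,.15,.1,.06,.03,0]:
    print(t,(E2W@(f2e(0,.165,0,t)-b0)/.12).round(3), e2w(f2e(0,.165,0,t)).round(4))
```

```text
t 14.4 pos [ 0.625  -0.029   0.1779] q [-0.17  0.53  1.31  0.03  1.56  0.11] F [ 0.  -0.1  5.4] w 0.0125
easel tcp [ 0.0873292  -0.00027286  0.17788961] tip 0.5485889730823406 r 0.16746292231253979
0.55 [0. 0. 0.] [ 0.6241 -0.0284  0.1757]
0.5 [-0.057  0.017  0.034] [ 0.6172 -0.0263  0.1798]
0.45 [-0.115  0.035  0.066] [ 0.6102 -0.0242  0.1836]
0.4 [-0.175  0.053  0.094] [ 0.603 -0.022  0.187]
0.35 [-0.237  0.071  0.119] [ 0.5957 -0.0198  0.19  ]
0.3 [-0.299  0.09   0.141] [ 0.5882 -0.0176  0.1926]
0.25 [-0.362  0.109  0.16 ] [ 0.5806 -0.0153  0.1949]
0.2 [-0.427  0.129  0.175] [ 0.5729 -0.013   0.1967]
0.15 [-0.491  0.148  0.187] [ 0.5651 -0.0106  0.1981]
0.1 [-0.557  0.168  0.196] [ 0.5573 -0.0083  0.1992]
0.06 [-0.609  0.184  0.2  ] [ 0.551  -0.0064  0.1997]
0.03 [-0.649  0.195  0.202] [ 0.5462 -0.0049  0.1999]
0 [-0.688  0.207  0.203] [ 0.5415 -0.0035  0.2   ]
```

Call:
{"name": "send_rows", "arguments": {
  "deltas": [
    {"dp":[-0.03,0.01,0.017],"rotation":[0,0,0]},
    {"dp":[-0.057,0.017,0.034],"rotation":[0,0,0]},
    {"dp":[-0.115,0.035,0.066],"rotation":[0,0,0]},
    {"dp":[-0.175,0.053,0.094],"rotation":[0,0,0]},
    {"dp":[-0.237,0.071,0.119],"rotation":[0,0,0]},
    {"dp":[-0.299,0.09,0.141],"rotation":[0,0,0]},
    {"dp":[-0.299,0.09,0.141],"rotation":[0,0,0]}
  ]
}}

```text
clock: 14.98
position: [0.5873, -0.0174, 0.1955]
ee_rot: [-0.105, 0.795, 0.593, -0.077]
contact_force: [2.9, -0.1, 5.8]
width: 0.0125
```

Run:
```python
from h import *
s=st()
v=E2W.T@(s['position']-O); print('easel tcp',v, 'tip', np.arctan2(v[0],v[2]-.035),'r',np.hypot(v[0],v[2]-.035))
p=eyes.get_image('wrist'); save(p,'w14.png')
```

```text
t 14.98 pos [ 0.5873 -0.0174  0.1955] q [-0.17  0.46  1.38  0.03  1.56  0.12] F [ 2.9 -0.1  5.8] w 0.0125
easel tcp [ 4.78403277e-02 -1.04024393e-04  1.95457473e-01] tip 0.2897582951120134 r 0.16743744393971305
```

View pics/w14.png

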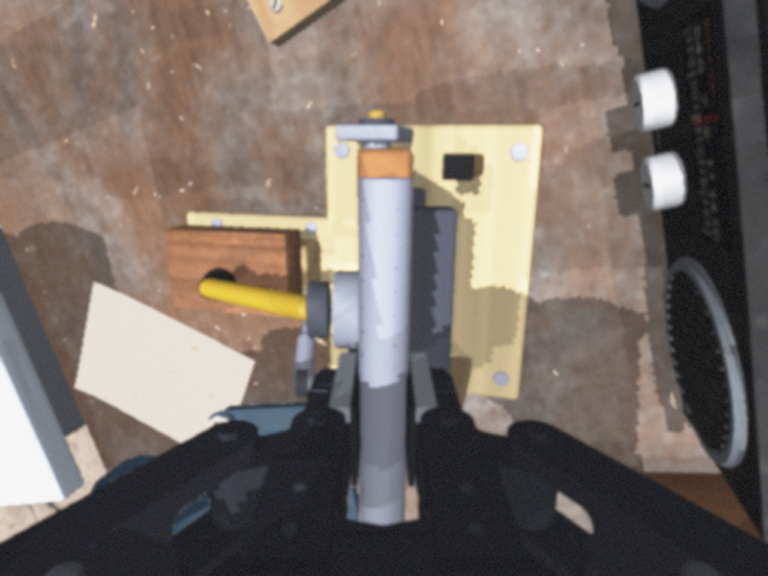

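Call:
{"name": "send_rows", "arguments": {
  "deltas": [
    {"dp":[-0.063,0.019,0.019],"rotation":[0,0,0]},
    {"dp":[-0.128,0.039,0.034],"rotation":[0,0,0]},
    {"dp":[-0.192,0.058,0.046],"rotation":[0,0,0]},
    {"dp":[-0.258,0.078,0.055],"rotation":[0,0,0]},
    {"dp":[-0.31,0.094,0.059],"rotation":[0,0,0]},
    {"dp":[-0.35,0.105,0.061],"rotation":[0,0,0]},
    {"dp":[-0.37,0.111,0.062],"rotation":[0,0,0]},
    {"dp":[-0.389,0.117,0.062],"rotation":[0,0,0]},
    {"dp":[-0.389,0.117,0.062],"rotation":[0,0,0]},
    {"dp":[-0.389,0.117,0.062],"rotation":[0,0,0]}
  ]
}}

```text
clock: 15.87
position: [0.5417, -0.0035, 0.2022]
ee_rot: [-0.105, 0.795, 0.593, -0.077]
contact_force: [2.7, -0.3, 7.6]
width: 0.0125
```

Run:
```python
from h import *
s=st()
v=E2W.T@(s['position']-O); print('easel tcp',v, 'tip', np.arctan2(v[0],v[2]-.035),'r',np.hypot(v[0],v[2]-.035))
print(E2W.T@s['contact_force'])
p=eyes.get_image('wrist'); save(p,'w15.png');np.savez('/tmp/w15.npz',**{k:np.array(v) for k,v in p.items()})
p=eyes.get_image('top'); save(p,'t15.png',5,(200,140,320,270))
p=eyes.get_image('scene'); save(p,'s15.png',4,(180,120,330,260)); np.savez('/tmp/s15.npz',**{k:np.array(v) for k,v in p.items()})
```

```text
t 15.87 pos [ 0.5417 -0.0035  0.2022] q [-0.16  0.39  1.48  0.04  1.53  0.12] F [ 2.7 -0.3  7.6] w 0.0125
easel tcp [1.92815292e-04 5.70152238e-05 2.02191042e-01] tip 0.0011532627844494732 r 0.16719115317328273
[2.63424972 0.46495256 7.59443155]
```

View pics/w15.png

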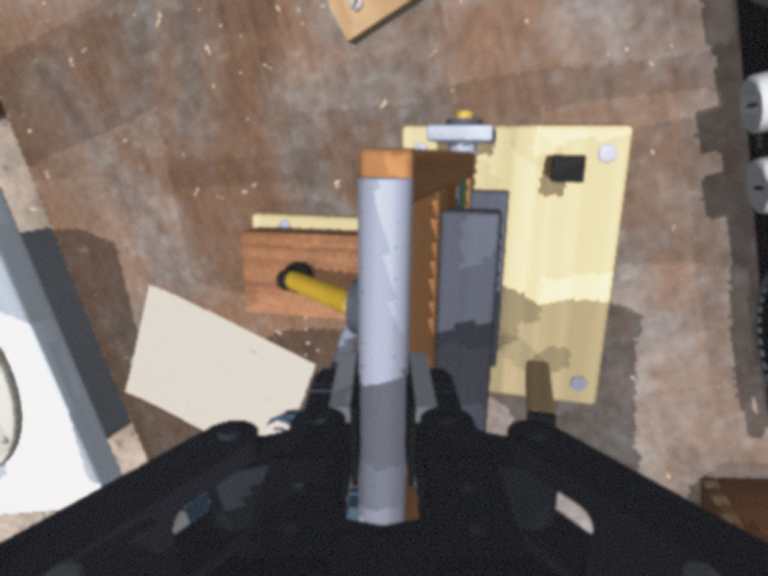

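View pics/s15.png

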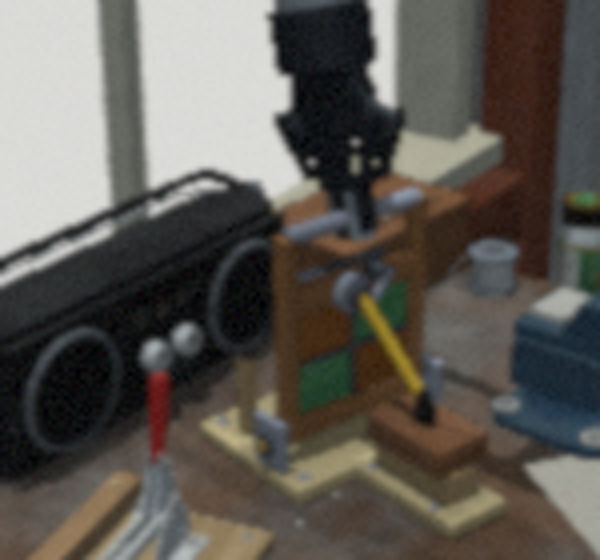

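View pics/t15.png

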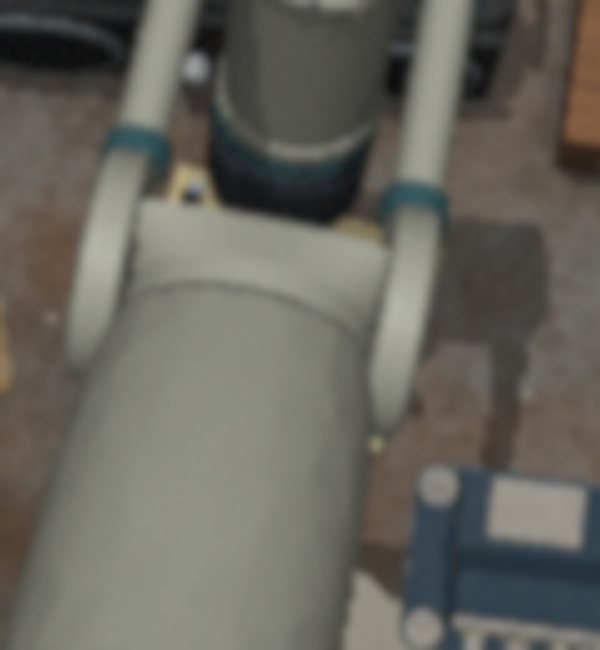

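Run:
```python
from h import *
p=np.load('/tmp/s15.npz'); p={k:p[k] for k in p.files}
for t in (0,.05):
  z=lambda X:((proj(p,X)-[180,120])*4).round(0)
  print(t,'bar ends',z([e2w(f2e(b,.165,0,t)) for b in(-.056,.056)]).tolist(),'foot',z(e2w(f2e(0,.0308,.085,t))).tolist())
st()
```

```text
0 bar ends [[406.0, 194.0], [291.0, 232.0]] foot [[423.0, 414.0]]
0.05 bar ends [[399.0, 192.0], [284.0, 229.0]] foot [[422.0, 409.0]]
t 16.02 pos [ 0.5418 -0.0035  0.2022] q [-0.16  0.39  1.48  0.04  1.53  0.12] F [2.3 1.1 5.7] w 0.0127
```

Call:
{"name": "send_rows", "arguments": {
  "deltas": [
    {"dp":[0,0,0],"rotation":[0,0,0]},
    {"dp":[0,0,0],"rotation":[0,0,0]},
    {"dp":[0,0,0],"rotation":[0,0,0]},
    {"dp":[0,0,0],"rotation":[0,0,0]},
    {"dp":[0,0,0],"rotation":[0,0,0]},
    {"dp":[0,0,0],"rotation":[0,0,0]}
  ]
}}

```text
clock: 16.52
position: [0.5419, -0.0035, 0.2022]
ee_rot: [-0.105, 0.795, 0.593, -0.077]
contact_force: [1.9, 0.4, 6.6]
width: 0.0128
```

Run:
```python
from h import *
st(); print(manip.sign_off())
```

```text
t 16.52 pos [ 0.5419 -0.0035  0.2022] q [-0.16  0.39  1.48  0.04  1.53  0.12] F [1.9 0.4 6.6] w 0.0128
the job is handed in; nothing more can be done
None
```

The job is handed in at 16.5 s. The block lies flat and lengthwise on the foot rail, the kickstand was then flipped down over centre, and the frame is upright with the gripper still holding its top bar.

**Block:** the camera showed it centred on the tongue to within about 1 mm across. It had not shifted in the later pictures.

**Kickstand:** it snapped past centre and hangs straight down along the frame. I judged this by eye from the pictures and did not measure its angle.

**Frame:** the gripper position puts the tip angle at about 0.001 to 0.002 rad. The bar ends and foot in the last scene picture also fit upright better than 0.05 rad. My estimate of where the easel stands is good to about 2 mm, so the angle could be off by about 0.01 rad.

**Foot on block:** it looks pressed on the block near its middle, as the geometry predicts. The squeeze itself was not measured directly.

**Grip and forces:** the grip is set to 40 N. The opening reads 12.8 mm where the bar is given as 14 mm. The largest contact force in any reading was about 8 N.

Nothing else on the bench was touched, and no check failed.

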